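# Close the larder vent with the hook pole

## Task

The larder cupboard has been aired and its little vent flap still leans open inside the cupboard. Take the hook pole from its rest on the cupboard front, put the hook through the ring on the flap and pull the flap fully shut, until the catch snaps; then unhook and lay the pole back in its rest. Only the pole may touch the flap, and leave the salt box, the tumbler and the small tea tin where they stand.

Things in the scene. Friction and masses are not known exactly. Their poses are not given: they have to be found in the camera images.
- larder: Fixed wooden cupboard, 200 deep (x) x 360 wide (y) x 462 mm high; origin centre of underside, x to its back, z up. Front plane x = -100; the top board (z 440 to 462) overhangs it by 13. Upper front: opening 250 wide, z 244 to 414, with the vent flap on a friction hinge along the flap's lower edge; below, louvres and the pole rest
- hook_pole: Loose pole, about 0.14 kg: square wooden staff 18 x 18 x 260 mm with a steel hook at its -y end; origin mid-staff on its axis, staff along y. In the rest its axes are parallel to the larder's and the staff is rolled so that two flat sides face +-(cos35, 0, sin35) of this frame
- hook_bend (a point): Middle of the hook's crossbar, at (-11, -175, -8) mm in the pole's frame. Hook of 7 mm round bar, a J: 45 mm out of the staff's end on its axis, then the crossbar, 28 mm sideways toward -(cos35, 0, sin35) of the pole's frame (centre lines), then the tip turns 12 mm back toward the staff. 35 mm wide over all
- rest (a point): Staff middle of a pole lying home in the rest, (-155, 0, 145) mm in the larder's frame, axes as the larder's. Two brass cradles 14 mm wide at y = +-85, each a V: seat with normal (-sin35, 0, cos35), front lip with normal (cos35, 0, sin35), 14 mm tall and flaring outward above. The pole goes out and in along (-sin35, 0, cos35)
- ring_center (a point): Centre of the brass ring eye on the flap's front near its upper edge: 6 mm round bar, 34 mm clear inside, 46 outside; its hole runs along the larder's y (parallel to the hinge) at every flap angle. It lies 128 mm up the flap from the hinge line and 37 mm before the flap's middle plane
- flap_hinge (a point): Point on the hinge line at the flap's lower edge, at (-90, 0, 249) mm in the larder's frame; the line runs along the larder's y
- vent_flap: The vent flap with its ring: wooden panel 244 wide x 152 high x 14 thick, origin on the hinge line, z up the panel, -x out of its front face; its front stands 3 mm behind the cupboard's front plane when shut
- flap_angle (a joint): Angle of the flap in rad: 0 shut and upright in the opening, positive leaning back into the cupboard (starts at 0.4 to 0.65). The friction hinge keeps it wherever it is left; moving it takes 2 to 5 N at the ring, and from 0.07 to 0.03 rad some 7 to 13 N until the roller catch in the head snaps over it and holds it at 0
- salt_box: Bystander: turned wooden salt box with lid, 89 across, 81 high; origin at the centre of its underside, z up
- tumbler_near: Bystander: clear straight drinking glass, 60 across, 104 high; origin at the centre of its underside, z up
- tea_tin: Bystander: small round tea tin, 58 across, 72 high; origin at the centre of its underside, z up
- staff_middle (a point): Where to grip the pole (mid-staff). In the rest, fingers that come along (sin35, 0, -cos35) of the larder's frame, 35 degrees from vertical, close on the flats; straight down, the cupboard front leaves no room for a gripper's body. The cradles stand 85 mm either side

How it is judged:
On the way, in this order (a step that is already met when the one before it is completed fails the run):
1. the pole's hook is through the ring while the flap is still open (distance between hook_bend and ring_center below 0.019 m and value of joint flap_angle above 0.25 rad), for 0.2 s.
2. the flap is shut with the hook still in the ring (value of joint flap_angle below 0.035 rad and distance between hook_bend and ring_center below 0.022 m), for 0.1 s.
At the end, for the whole second after the job is handed in: Flap within 0.035 rad of shut; pole at rest, lying in both cradles: its middle within 7 mm of the rest's staff line in x and z and within 35 mm of the rest along it, parallel to it within 0.08 rad (value of joint flap_angle below 0.035 rad and x of hook_pole in the frame of rest between -0.007 and 0.007 m and z of hook_pole in the frame of rest between -0.007 and 0.007 m and y of hook_pole in the frame of rest between -0.035 and 0.035 m and angle between the y axis of hook_pole and the y axis of larder, either way round below 0.08 rad and linear speed of hook_pole below 0.02 m/s); the robot touches nothing.
It fails at once if the gripper or arm touches the flap or its ring (contact force between any of the fingers, the arm and vent_flap above 1 N).
It fails at once if the salt box, the tumbler or the tea tin is pushed out of its place (distance of any of salt_box, tumbler_near, tea_tin from where it was at the start of the episode above 0.03 m).
It also fails if it takes over 61 s, if anything falls off the work surface, if the arm or the gripper's body presses on something with over 40 N, if the wrist force passes 120 N, or if a joint passes its speed limit or range.

## Robot

A 6-joint arm with a two-finger parallel gripper is mounted at the origin on a cart in front of the work surface, level with it; the furniture and walls round the work are solid. World frame = base frame: x ahead of the robot, y to its left, z up, the work surface at z = 0. Lengths are in m, angles in rad, forces in N, time in s.
With the tool pointing down it reaches from about 0.35 to 0.775 m from the base axis. Payload 7.3 kg.
Tool frame: the origin (TCP) lies at the very end of the fingers, on their centre line; the grasp point (between the pads) lies 19 mm behind it; z points along the fingers, y is the line along which they close (so a half turn about z gives the same grasp; the last joint's range is limited). The gripper opens to 92 mm and grips with 3 to 60 N. Pads are 19 mm wide; open, the fingers measure 130 mm over their backs; the gripper's body (75 mm by 190 mm) begins 47 mm behind the grasp point.
Start: joints at [-1.38, 0.342, 1.524, -0, 1.275, -0.146], TCP at [0.174, -0.496, 0.227] pointing down, gripper open.
Joint ranges: [-2.53, 2.53], [-0.77, 2.02], [0.04, 2.7], [-1, 4.14], [0.28, 2.66], [-3.11, 3.11]. Speed limits (rad/s): [2.57, 2.57, 3.14, 3.14, 3.14, 3.14].

## Interface

Orientations are given as a 3x3 rotation matrix whose columns are the frame's x, y, z axes.
In Python, from bench import * gives the robot as it stands. Calls block until the motion is done:
- goto(position, orientation): joint-space move of the TCP to a pose.
- movel(position, rotation=None, rate=0.15, f_stop=None): straight line of the TCP; rotation=None keeps the orientation; rate is the mean speed in m/s. With f_stop (N) it stops when the force on the tool has changed by that much, and returns True; else False.
- movej(angles): joint-space move.
- open_gripper() and grab(grasp_force=None): open the fingers fully, or close them until they stop; grasp_force is the grip in N (None keeps the last).
- wait(seconds).
- ik(position, orientation): joint angles nearest the present ones, or None.
- grab_frame(name): name is "side" or "top"; returns (picture, depth): 420x560x3 uint8, blue, green, red; 420x560 float32, m along the optical axis (not along the pixel's ray), 0 where there is no reading.
- camera_params(name): a dict with "K" (3x3 intrinsics, pixels), "world_to_cam" (4x4, takes a point from world to camera coordinates). Camera axes: x right, y up, looking along -z (the intrinsics and any distortion apply to the point x, -y, -z); pixel columns grow to the right and rows downward; lengths in m; the calibration is good to about 2 mm. A picture is of the moment at which its call begins. camera_params takes no time and is no camera call.
A pose or a line that the arm cannot do raises IKError and nothing moves.
- hand_in(): hands the job in; it is judged then, once.
Readings, each from a call of its own:
- get_time(): time.
- get_qpos(): joint angles.
- get_joint_vel(): joint speeds.
- get_effort(): joint torques, N m.
- get_tcp_pos(): TCP position.
- get_ee_rot(): TCP orientation.
- get_contact_force(): force on the tool from outside, world axes, zero at the start.
- get_torque(): the same for the moment, N m.
- get_width(): finger opening in m.
- get_gripper_force(): force on a finger pad.
Only numpy, scipy, OpenCV 4.12 (cv2) and the standard library are available. Lean on these libraries where they do the work, as an engineer would, in place of code of your own. Each camera call takes 0.05 s, during which the arm holds its last target. There are 200 camera calls.

## Working session

There is one attempt and no reset: what is moved stays moved. The work goes in short steps, each a Python script; the robot and the scene stay as the last script left them, time stands still between calls to the robot, and variables do not carry over. Pictures are saved under pics/ and viewed, at most 10 in all, crops included, and the job is handed in when it is done.

```bash
mkdir -p pics; ls; python3 - <<'E'
from bench import *
import cv2,numpy as np
for n in("side","top"):
    im,d=grab_frame(n); cv2.imwrite(f"pics/{n}0.png",im); np.save(f"{n}0.npy",d)
    c=camera_params(n); print(n,c["K"].round(1).tolist(),np.linalg.inv(c["world_to_cam"]).round(3).tolist(),[k for k in c])
print(get_time())
E
```

```text
pics
side [[422.0, 0.0, 273.9], [0.0, 422.0, 211.2], [0.0, 0.0, 1.0]] [[-0.061, 0.393, -0.918, -0.632], [-0.998, -0.012, 0.062, 0.074], [0.013, 0.919, 0.393, 0.777], [0.0, 0.0, 0.0, 1.0]] ['K', 'world_to_cam']
top [[502.4, 0.0, 271.1], [0.0, 502.4, 204.2], [0.0, 0.0, 1.0]] [[-0.452, 0.862, -0.229, 0.239], [-0.892, -0.438, 0.111, 0.143], [-0.005, 0.255, 0.967, 1.693], [0.0, 0.0, 0.0, 1.0]] ['K', 'world_to_cam']
0.1
```

View pics/side0.png

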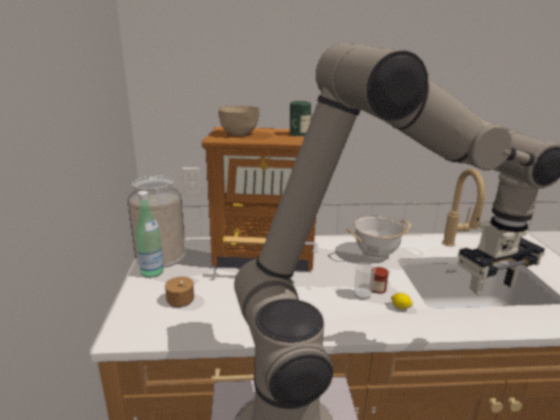

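View pics/top0.png

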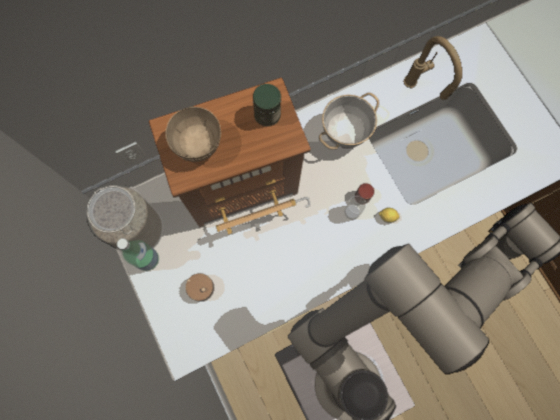

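Side view: larder at cols 205–318, rows 128–270, with the pole at (225–275, 240), the flap ring near (263,160), the salt box at (180,292) and the tumbler at (363,280). Top view: board corners about (152,130), (290,85), (305,150) and (172,187). The pole runs (218,228)–(298,205), hook at the right (-y) end.

```bash
cat > h.py <<'E'
import numpy as np,cv2
from bench import *
def cloud(n,d):
    c=camera_params(n);K=c["K"];T=np.linalg.inv(c["world_to_cam"])
    v,u=np.mgrid[:420,:560]
    P=np.stack([(u-K[0,2])/K[0,0]*d,-(v-K[1,2])/K[1,1]*d,-d],-1)
    W=P@T[:3,:3].T+T[:3,3]; W[d==0]=np.nan; return W
def proj(n,p):
    c=camera_params(n);q=c["world_to_cam"]@np.append(p,1);K=c["K"]
    return np.array([K[0,0]*q[0]/-q[2]+K[0,2],-K[1,1]*q[1]/-q[2]+K[1,2]])
E
python3 - <<'E'
from h import *
d=np.load("top0.npy");W=cloud("top",d)
z=W[...,2]
print("table z",np.nanmedian(z[240:260,240:300]))
m=(abs(z-.462)<.012)
m[:, :140]=0; m[:,320:]=0; m[210:]=0
m=cv2.morphologyEx(m.astype(np.uint8),cv2.MORPH_OPEN,np.ones((3,3)))
n,l,s,c=cv2.connectedComponentsWithStats(m);k=1+s[1:,4].argmax()
p=W[l==k]; print(len(p),"top z",np.median(p[:,2]))
r=cv2.minAreaRect(p[:,:2].astype(np.float32)*1000);print(r,cv2.boxPoints(r))
S=cloud("side",np.load("side0.npy"))
np.save("W.npy",W);np.save("S.npy",S)
for uv in((200,284),(355,208),(365,190),(267,92),(390,213),(135,245)):print(uv,W[uv[1],uv[0]].round(3))
E
python3 - <<'E'
import cv2
a=cv2.imread("pics/side0.png")[120:280,195:335];b=cv2.imread("pics/top0.png")[140:250,180:330]
cv2.imwrite("pics/crop0.png",cv2.vconcat([cv2.resize(a,(560,320) if 0 else (400,457))[:,:] , cv2.resize(b,(400,143*2))])[:600*2] if 0 else cv2.hconcat([cv2.resize(a,(400,457)),cv2.copyMakeBorder(cv2.resize(b,(400,293)),0,164,0,0,0)]))
E
```

```text
table z -0.001770376361213577
8033 top z 0.46013765370032034
((751.3806762695312, 15.280792236328125), (381.3016052246094, 227.12966918945312), 82.75145721435547) [[ 614.66833 -159.51746]
 [ 839.9828  -188.17526]
 [ 888.093    190.07904]
 [ 662.77856  218.73685]]
(200, 284) [0.493 0.281 0.06 ]
(355, 208) [ 0.496 -0.304  0.002]
(365, 190) [ 0.525 -0.346  0.071]
(267, 92) [ 0.768 -0.107  0.563]
(390, 213) [ 0.421 -0.389  0.045]
(135, 245) [0.658 0.391 0.228]
```

View pics/crop0.png

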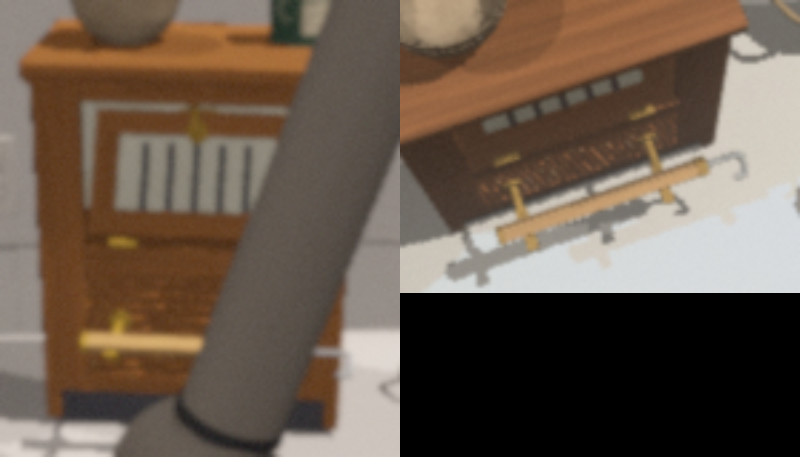

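Ring and flap are seen at side (263,162). Top view shows the hook at the right end, around (307,200). Next I'll refine the larder pose, the flap angle and the front depth.

```bash
python3 - <<'E'
from h import *
W=np.load("W.npy");S=np.load("S.npy")
th=np.deg2rad(-7.25)
def R(t):return np.array([[np.cos(t),-np.sin(t),0],[np.sin(t),np.cos(t),0],[0,0,1]])
o=np.array([.7514,.0153,0])+R(th)@[.0065,0,0]
L=lambda P:(P-o)@R(th)
A=L(S); B=L(W)
# front side frame stiles in side view
for nm,yl,yh,zl,zh in(("stileL",.135,.172,.06,.42),("boardedge",-.0,.17,.444,.458),("louvre",.02,.12,.17,.225),("flap",.03,.11,.26,.40)):
    m=(abs(A[...,0]+.1)<.12)&(A[...,1]>yl)&(A[...,1]<yh)&(A[...,2]>zl)&(A[...,2]<zh)
    p=A[m]; print(nm,len(p),np.percentile(p[:,0],[5,25,50,75,95]).round(4))
    if nm!="flap" and len(p)>20: print("  slope dx/dy",np.polyfit(p[:,1],p[:,0],1).round(4))
    else:
        for z0 in np.arange(.26,.42,.02):
            q=p[abs(p[:,2]-z0)<.01]; print("  ",round(z0,2),len(q),np.percentile(q[:,0],[10,50,90]).round(3) if len(q) else'')
# ring colour
im=cv2.imread("pics/side0.png");hsv=cv2.cvtColor(im,cv2.COLOR_BGR2HSV)
print(hsv[154:172,256:270,:][::3,::2].tolist())
for n,P in(("side",A),("top",B)):
    hs=cv2.cvtColor(cv2.imread(f"pics/{n}0.png"),cv2.COLOR_BGR2HSV)
    m=(abs(P[...,0]+.155)<.035)&(abs(P[...,2]-.145)<.03)&(abs(P[...,1])<.2)
    p=P[m];print(n,"pole pts",len(p),p.min(0).round(3),p.max(0).round(3),np.median(p,0).round(4),np.polyfit(p[:,1],p[:,0],1).round(4))
E
```

```text
stileL 1107 [-0.109  -0.1066 -0.1048 -0.1031 -0.1004]
  slope dx/dy [-0.0208 -0.1014]
boardedge 242 [-0.1221 -0.1194 -0.1179 -0.1161 -0.1137]
  slope dx/dy [-0.0018 -0.1176]
louvre 444 [-0.1079 -0.1044 -0.1015 -0.0972 -0.0229]
  slope dx/dy [-0.0083 -0.0944]
flap 996 [-0.0911 -0.0718 -0.0511 -0.0303 -0.0185]
   0.26 84 [-0.096 -0.092 -0.086]
   0.28 177 [-0.088 -0.079 -0.071]
   0.3 166 [-0.071 -0.065 -0.056]
   0.32 166 [-0.059 -0.05  -0.043]
   0.34 163 [-0.044 -0.036 -0.029]
   0.36 160 [-0.031 -0.026 -0.02 ]
   0.38 80 [-0.022 -0.017 -0.013]
   0.4 0 
[[[13, 170, 96], [13, 161, 98], [12, 162, 96], [13, 166, 100], [12, 166, 97], [12, 162, 96], [12, 161, 98]], [[18, 50, 128], [16, 69, 125], [16, 88, 110], [17, 156, 93], [17, 124, 103], [17, 91, 112], [15, 85, 111]], [[13, 150, 102], [13, 158, 100], [15, 172, 101], [17, 177, 108], [18, 177, 104], [14, 163, 102], [14, 175, 102]], [[13, 168, 100], [13, 159, 104], [13, 162, 104], [18, 173, 115], [19, 175, 111], [17, 175, 109], [14, 165, 105]], [[11, 118, 110], [13, 124, 107], [18, 144, 110], [19, 168, 111], [20, 181, 110], [20, 177, 115], [14, 154, 111]], [[23, 35, 132], [23, 36, 141], [20, 45, 137], [20, 89, 117], [19, 129, 107], [19, 73, 125], [21, 44, 134]]]
side pole pts 358 [-0.19  -0.185  0.123] [-0.122  0.123  0.158] [-0.1666  0.0475  0.1476] [ 0.0259 -0.167 ]
top pole pts 740 [-0.19  -0.188  0.125] [-0.121  0.121  0.164] [-0.1625 -0.0225  0.1495] [ 0.0159 -0.1611]
```

```bash
cat >> h.py <<'E'
TH=np.deg2rad(-7.25);RL=np.array([[np.cos(TH),-np.sin(TH),0],[np.sin(TH),np.cos(TH),0],[0,0,1]])
OL=np.array([.7514,.0153,0])+RL@[.0065-.0045,0,0]
toL=lambda P:(P-OL)@RL
toW=lambda p:OL+RL@np.asarray(p,float)
c35,s35=np.cos(np.deg2rad(35)),np.sin(np.deg2rad(35))
OUT=np.array([-s35,0,c35]);D=np.array([c35,0,s35])
def tool(a,d): # larder-frame approach a, closing d -> world rotation
    return RL@np.column_stack([np.cross(d,a),d,a])
RG={k:tool(-OUT,k*D) for k in(1,-1)}            # grasp in rest
RH={k:tool(np.array([0,0,-1.]),np.array([0,k*1.,0])) for k in(1,-1)}  # hooking
def ring(t):return np.array([-.09+.128*np.sin(t)-.037*np.cos(t),0,.249+.128*np.cos(t)+.037*np.sin(t)])
REST=np.array([-.155,0,.145])
E
python3 - <<'E'
from h import *
S=np.load("S.npy");A=toL(S)
hs=cv2.cvtColor(cv2.imread("pics/side0.png"),cv2.COLOR_BGR2HSV)
m=np.zeros((420,560),bool)
m[155:173,258:269]=True
m&=(hs[...,0]>=16)&(hs[...,0]<=24)&(hs[...,1]>120)
v,u=np.nonzero(m);p=A[m]
for i in np.argsort(p[:,0]):print(u[i],v[i],p[i].round(4))
for t in(.5,.57,.64):print(t,ring(t).round(3),proj("side",toW(ring(t)+[0,0,.023])).round(1),proj("side",toW(ring(t)-[0,0,.023])).round(1))
q0=get_qpos()
np.set_printoptions(precision=2,suppress=True)
for k in(1,-1):
    print("rest",k,ik(toW(REST-.012*D-.010*OUT),RG[k]),ik(toW(REST-.012*D+.11*OUT),RG[k]),ik(toW(REST-.03*D+.19*OUT),RG[k]))
    for x in(-.32,-.29,-.22):print("hook",k,ik(toW([x,0.06,.36]),RH[k]))
E
```

```text
262 157 [-0.0882  0.0007  0.4086]
262 168 [-0.0744  0.0018  0.368 ]
262 167 [-0.0714  0.0021  0.3704]
262 164 [-0.0712  0.0021  0.3804]
262 166 [-0.0703  0.0022  0.3734]
262 165 [-0.07    0.0022  0.3767]
262 163 [-0.0698  0.0023  0.3834]
262 162 [-0.0692  0.0023  0.3866]
262 161 [-0.0667  0.0026  0.3892]
263 162 [-0.0655 -0.0006  0.3856]
263 159 [-0.0642 -0.0004  0.3952]
263 161 [-0.0632 -0.0004  0.3883]
262 159 [-0.0631  0.0029  0.3948]
262 160 [-0.0625  0.003   0.3913]
263 169 [-6.170e-02 -3.000e-04  3.607e-01]
263 160 [-5.77e-02  1.00e-04  3.90e-01]
263 158 [-0.0527  0.0006  0.3953]
262 158 [-0.0482  0.0043  0.3939]
263 168 [-0.0448  0.0012  0.3588]
263 157 [-0.042   0.0015  0.3956]
263 167 [-0.0385  0.0017  0.3603]
263 166 [-0.0369  0.0019  0.3633]
263 163 [-0.0366  0.0019  0.3735]
263 165 [-0.0359  0.002   0.3664]
263 164 [-0.0358  0.002   0.3699]
264 169 [-0.035  -0.0013  0.3524]
261 167 [-0.0335  0.0089  0.3585]
264 167 [-0.0328 -0.0011  0.3587]
264 166 [-0.0325 -0.0011  0.362 ]
264 163 [-0.0306 -0.0009  0.3718]
265 166 [-0.0303 -0.0042  0.3615]
260 166 [-0.0301  0.0125  0.360
[... 1090 characters left out ...]
   0.0117  0.3811]
264 158 [-0.0018  0.0017  0.3808]
264 157 [0.0877 0.0094 0.3588]
0.5 [-0.061  0.     0.379] [263.  156.7] [262.9 170.3]
0.57 [-0.052  0.     0.377] [263.2 156.6] [263.2 170.1]
0.64 [-0.043  0.     0.374] [263.4 156.8] [263.4 170.2]
rest 1 None [-0.03  0.09  2.03 -0.14  0.42  0.21] [-0.01 -0.1   2.05 -0.12  0.59  0.2 ]
hook 1 [ 0.09  0.14  1.43 -0.    1.57 -1.36]
hook 1 [ 0.07  0.2   1.36 -0.    1.59 -1.37]
hook 1 [ 0.05  0.33  1.18 -0.    1.63 -1.4 ]
rest -1 None [-0.03  0.09  2.03 -0.14  0.42 -2.93] [-0.01 -0.1   2.05 -0.12  0.59 -2.94]
hook -1 [ 0.09  0.14  1.43 -0.    1.57  1.78]
hook -1 [ 0.07  0.2   1.36 -0.    1.59  1.77]
hook -1 [ 0.05  0.33  1.18 -0.    1.63  1.74]
```

```bash
python3 - <<'E'
from h import *
np.set_printoptions(precision=2,suppress=True)
for y in(-.05,0,.05):
  for ph in np.deg2rad([-40,-30,-20,-10,0,10,20,30,40]):
    a=-OUT*np.cos(ph)+np.array([0,np.sin(ph),0])
    R=tool(a,D); r=[]
    for out in(-.010,-.005,.0,.02,.05):
        q=ik(toW(REST+[0,y,0]-.012*D-a*out),R); r.append(None if q is None else q)
    print(y,round(np.rad2deg(ph)),[None if q is None else (q[3].round(2),q[4].round(2),q[5].round(2)) for q in r])
E
```

```text
-0.05 -40 [None, None, None, None, None]
-0.05 -30 [None, None, None, None, None]
-0.05 -20 [None, None, None, None, (np.float64(-0.99), np.float64(0.6), np.float64(1.16))]
-0.05 -10 [None, (np.float64(-0.92), np.float64(0.29), np.float64(0.98)), (np.float64(-0.9), np.float64(0.29), np.float64(0.96)), (np.float64(-0.82), np.float64(0.32), np.float64(0.89)), (np.float64(-0.72), np.float64(0.38), np.float64(0.79))]
-0.05 0 [None, None, None, None, None]
-0.05 10 [(np.float64(1.04), np.float64(0.32), np.float64(-1.16)), (np.float64(1.01), np.float64(0.32), np.float64(-1.14)), (np.float64(0.99), np.float64(0.33), np.float64(-1.12)), (np.float64(0.91), np.float64(0.36), np.float64(-1.05)), (np.float64(0.81), np.float64(0.41), np.float64(-0.95))]
-0.05 20 [(np.float64(1.18), np.float64(0.55), np.float64(-1.4)), (np.float64(1.17), np.float64(0.56), np.float64(-1.39)), (np.float64(1.16), np.float64(0.56), np.float64(-1.38)), (np.float64(1.1), np.float64(0.59), np.float64(-1.33)), (np.float64(1.02), np.float64(0.64), np.float64(-1.27))]
-0.05 30 [(np.float64(1.2), np.float64(0.77), np.float64
[... 2995 characters left out ...]
 (np.float64(1.15), np.float64(0.44), np.float64(-1.18)), (np.float64(1.05), np.float64(0.48), np.float64(-1.1))]
0.05 30 [(np.float64(1.34), np.float64(0.63), np.float64(-1.46)), (np.float64(1.33), np.float64(0.64), np.float64(-1.45)), (np.float64(1.32), np.float64(0.64), np.float64(-1.44)), (np.float64(1.27), np.float64(0.67), np.float64(-1.4)), (np.float64(1.19), np.float64(0.71), np.float64(-1.35))]
0.05 40 [(np.float64(1.35), np.float64(0.85), np.float64(-1.55)), (np.float64(1.34), np.float64(0.86), np.float64(-1.54)), (np.float64(1.33), np.float64(0.86), np.float64(-1.54)), (np.float64(1.29), np.float64(0.89), np.float64(-1.52)), (np.float64(1.22), np.float64(0.93), np.float64(-1.48))]
```

```bash
cat >> h.py <<'E'
PH=np.deg2rad(20);AP=-OUT*np.cos(PH)+np.array([0,np.sin(PH),0]);G=np.column_stack([np.cross(D,AP),D,AP])
GY,GT=.045,.011
gv=np.array([0,GY,0])+GT*AP
def pole(p,Rp=np.eye(3),g=gv):  # pole pose in larder frame -> TCP world pose
    return toW(np.asarray(p)+Rp@g),RL@Rp@G
# hooking pole rotation: y_pole=-x, D_pole->+y, OUT->+z
RHK=np.column_stack([[0,1,0],[-1,0,0],[0,0,1]])@np.column_stack([D,[0,1,0],OUT]).T
BEND=-.014*D+np.array([0,-.175,0])
def hookat(b,Rp=RHK): return np.asarray(b)-Rp@BEND   # pole origin for bend at b
E
python3 - <<'E'
from h import *
np.set_printoptions(precision=2,suppress=True)
print(RHK@D,RHK@[0,1,0],RHK@OUT,np.linalg.det(RHK))
for o in(.24,.12,0):print(ik(*pole(REST-.012*D+o*OUT)))
print('mid',ik(*pole([-.36-.0,0,.36])))
from scipy.spatial.transform import Rotation as Ro
for f in(0,.25,.5,.75,1):
    Rr=Ro.from_matrix(RHK).as_rotvec()*f;print('swing',f,ik(*pole([-.36,0,.36],Ro.from_rotvec(Rr).as_matrix())))
for b in([-.2,.03,.378],[-.048,.03,.378],[-.048,0,.378],[-.135,0,.378]):print(b,ik(*pole(hookat(b),RHK)),pole(hookat(b),RHK)[0])
goto(*pole(REST-.012*D+.24*OUT))
movel(pole(REST-.012*D+.08*OUT)[0],rate=.2)
print(movel(pole(REST-.012*D)[0],rate=.08,f_stop=8),get_contact_force(),get_time())
for n in("side","top"):
    im,d=grab_frame(n);cv2.imwrite(f"pics/{n}1.png",im);np.save(f"{n}1.npy",d)
a=cv2.imread("pics/side1.png")[100:300,150:350];b=cv2.imread("pics/top1.png")[100:300,150:350]
cv2.imwrite("pics/c1.png",cv2.resize(cv2.hconcat([a,b]),(800,400),interpolation=cv2.INTER_CUBIC))
E
```

```text
[ 0.  1. -0.] [-1.  0.  0.] [ 0. -0.  1.] 1.0
[-0.22 -0.16  2.01  0.58  0.79 -0.52]
[-0.2   0.11  2.06  0.84  0.54 -0.83]
[-0.19  0.4   2.02  1.26  0.41 -1.29]
mid [-0.25 -0.31  2.05  0.54  0.91 -0.46]
swing 0 [-0.25 -0.31  2.05  0.54  0.91 -0.46]
swing 0.25 [-0.3  -0.2   1.91  0.5   1.23 -0.79]
swing 0.5 [-0.26 -0.08  1.75  0.37  1.48 -1.03]
swing 0.75 [-0.17  0.05  1.61  0.21  1.68 -1.25]
swing 1 [-0.05  0.15  1.49  0.03  1.84 -1.49]
[-0.2, 0.03, 0.378] [ 0.05  0.14  1.46  0.06  1.89 -1.39] [0.34 0.11 0.37]
[-0.048, 0.03, 0.378] [ 0.    0.44  1.05  0.05  2.   -1.43] [0.49 0.09 0.37]
[-0.048, 0, 0.378] [-0.05  0.42  1.07  0.03  1.99 -1.48] [0.49 0.06 0.37]
[-0.135, 0, 0.378] [-0.03  0.25  1.32  0.03  1.92 -1.47] [0.4  0.07 0.37]
False [-0.41  0.71  0.6 ] 4.5583
```

View pics/c1.png

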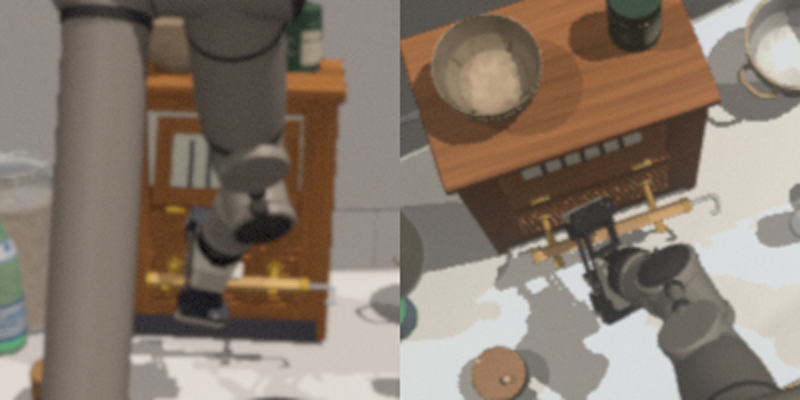

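The gripper straddles the staff (top crop about (600,235)), just left of middle, with no contact force. Now I'll close and lift.

```bash
python3 - <<'E'
from h import *
grab(4);print("w",get_width(),get_contact_force().round(1))
movel(pole(REST)[0],rate=.05);wait(.2);print("w",get_width(),get_gripper_force(),get_contact_force().round(1))
grab(45);print("w",get_width(),get_gripper_force(),get_contact_force().round(1))
print(movel(pole(REST+.03*OUT)[0],rate=.08),get_width())
movel(pole(REST+.10*OUT)[0],rate=.15)
movel(pole([-.36,0,.36])[0],rate=.25)
from scipy.spatial.transform import Rotation as Ro
goto(*pole([-.36,0,.37],Ro.from_rotvec(Ro.from_matrix(RHK).as_rotvec()*.5).as_matrix()))
goto(*pole(hookat([-.17,.045,.378]),RHK))
print(get_width(),get_contact_force().round(1),get_time())
for n in("side","top"):
    im,d=grab_frame(n);cv2.imwrite(f"pics/{n}2.png",im);np.save(f"{n}2.npy",d)
for p in([-.17,.045,.378],[-.17,.059,.378],[-.2155,.059,.378]):print(proj("side",toW(p)),proj("top",toW(p)))
a=cv2.imread("pics/side2.png")[100:250,200:350];b=cv2.imread("pics/top2.png")[120:270,180:330]
cv2.imwrite("pics/c2.png",cv2.resize(cv2.hconcat([a,b]),(800,400),interpolation=cv2.INTER_CUBIC))
E
```

```text
w 0.035788698985951724 [9.5 3.  1.4]
w 0.018113265142058306 3.996751941740513 [1.2 1.  1.5]
w 0.017962889637948162 44.99636650085449 [1.4 0.7 3. ]
False 0.01775896745808555
0.017410004407311365 [-0.1 -1.  -0.9] 9.675
[244.92673374 173.74787391] [235.36453687 206.09525972]
[240.33333943 173.59520994] [230.45705236 207.78353946]
[238.18977235 178.3991998 ] [235.82006269 223.26025347]
```

View pics/c2.png

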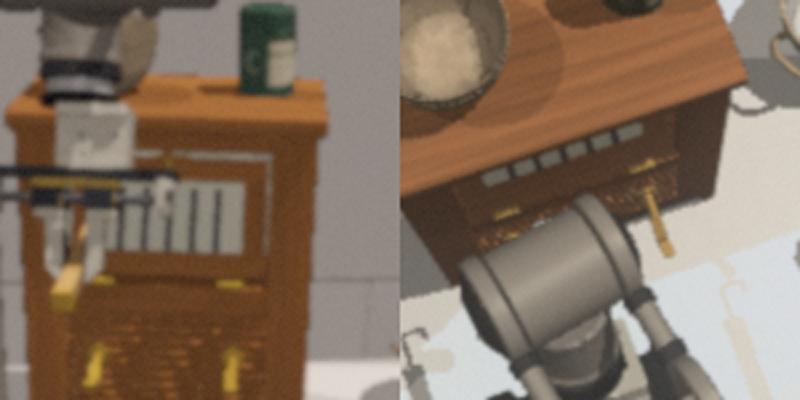

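Pole is held; the staff's far end is at side crop (65,298), but the gripper hides the hook in both views. I'll swing it half round to see the hook and measure the grip offset.

```bash
python3 - <<'E'
from h import *
from scipy.spatial.transform import Rotation as Ro
R5=Ro.from_rotvec(Ro.from_matrix(RHK).as_rotvec()*.4).as_matrix()
p0=np.array([-.37,0,.37])
goto(*pole(p0,R5))
im,d=grab_frame("side");cv2.imwrite("pics/side3.png",im);np.save("side3.npy",d)
it,d=grab_frame("top");cv2.imwrite("pics/top3.png",it);np.save("top3.npy",d)
for q in([0,.13,0],[0,-.13,0],[0,-.175,0],BEND,BEND-.014*D,BEND-.014*D+[0,.012,0]):
    w=toW(p0+R5@q);u=proj("side",w);t=proj("top",w);print(np.round(q,3),u.round(1),t.round(1))
u=proj("side",toW(p0+R5@BEND)).astype(int);t=proj("top",toW(p0+R5@BEND)).astype(int)
def cr(im,u):
    x=int(np.clip(u[0]-50,0,460));y=int(np.clip(u[1]-50,0,320));print("origin",x,y);return im[y:y+100,x:x+100]
cv2.imwrite("pics/c3.png",cv2.resize(cv2.hconcat([cr(im,u),cr(it,t)]),(800,400),interpolation=cv2.INTER_CUBIC))
print(get_time())
E
```

```text
[0.   0.13 0.  ] [206.6 216.9] [248.  312.1]
[ 0.   -0.13  0.  ] [293.5 187. ] [303.5 229.7]
[ 0.    -0.175  0.   ] [306.8 182.4] [312.9 215.7]
[-0.011 -0.175 -0.008] [309.7 185.4] [317.  218.7]
[-0.023 -0.175 -0.016] [312.7 188.5] [321.  221.6]
[-0.023 -0.163 -0.016] [309.1 189.8] [318.5 225.3]
origin 259 135
origin 266 168
10.4083
```

View pics/c3.png

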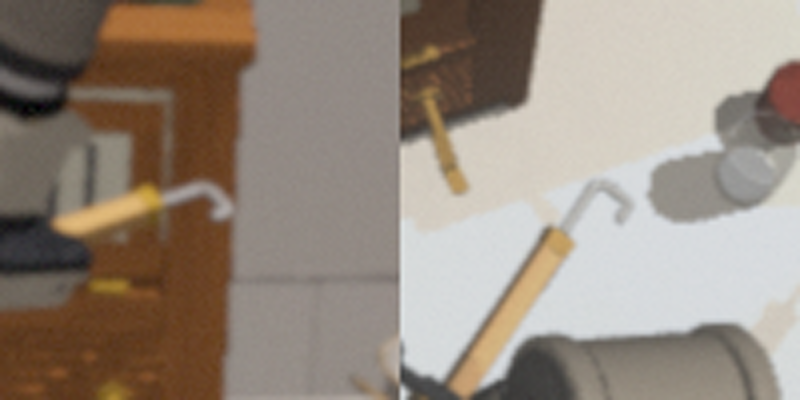

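```bash
cat >> h.py <<'E'
def tri(us,ut):
    Ms=[]
    for n in("side","top"):
        c=camera_params(n);K=c["K"]@np.diag([1,-1,-1]);Ms.append(K@c["world_to_cam"][:3])
    X=cv2.triangulatePoints(*Ms,np.array(us,float).reshape(2,1),np.array(ut,float).reshape(2,1))
    return (X[:3]/X[3]).ravel()
E
python3 - <<'E'
from h import *
from scipy.spatial.transform import Rotation as Ro
R5=Ro.from_rotvec(Ro.from_matrix(RHK).as_rotvec()*.4).as_matrix();p0=np.array([-.37,0,.37])
for nm,us,ut,q in(("corner",(311.2,181.5),(316.8,214),[0,-.175,0]),("bend",(314.5,183.8),(320.2,216.2),BEND),("staff end",(259+150/4,135+197/4),(266+159/4,168+238/4),[0,-.13,0]),("tip",(312.8,189),(321.8,223),BEND-.014*D+[0,.012,0])):
    X=R5.T@(toL(tri(us,ut))-p0);e=X-q;print(nm,e.round(4),"along D",(e@D).round(4),"OUT",(e@OUT).round(4))
E
```

```text
corner [-0.0065 -0.0098 -0.    ] along D -0.0053 OUT 0.0037
bend [-0.0048 -0.0111  0.0015] along D -0.0031 OUT 0.004
staff end [-0.0037 -0.0081  0.0055] along D 0.0001 OUT 0.0067
tip [-0.0037 -0.0099 -0.0005] along D -0.0033 OUT 0.0018
```

```bash
cat >> h.py <<'E'
BEND=BEND+np.array([0,-.010,0])-.003*D+.003*OUT
E
python3 - <<'E'
from h import *
goto(*pole(hookat([-.17,.045,.376]),RHK))
r=ring(.58);b=[r[0]+.004,.045,r[2]]
print("in",movel(pole(hookat(b),RHK)[0],rate=.08,f_stop=5),get_contact_force().round(1))
f0=get_contact_force()
b[1]=.001
print("side",movel(pole(hookat(b),RHK)[0],rate=.04,f_stop=4),(get_contact_force()-f0).round(2),(toL(get_tcp_pos())-toL(pole(hookat(b),RHK)[0])).round(4))
im,d=grab_frame("side");cv2.imwrite("pics/side4.png",im)
it,d=grab_frame("top");cv2.imwrite("pics/top4.png",it)
print(proj("side",toW(b)),get_time())
cv2.imwrite("pics/c4.png",cv2.resize(im[120:220,210:310],(600,600),interpolation=cv2.INTER_CUBIC))
E
```

```text
in False [-0.3  0.1 -2.5]
side False [-0.64  0.01  1.59] [-0.      0.0002 -0.    ]
[263.01424358 163.07620476] 13.975
```

View pics/c4.png

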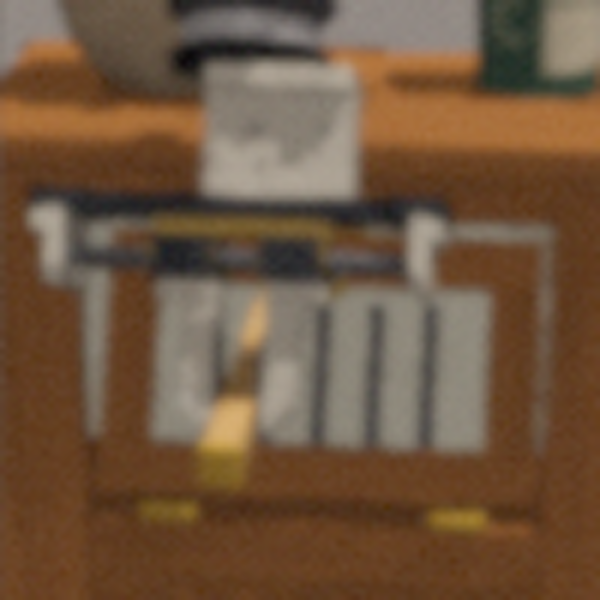

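The gripper still hides the ring, at about (330,260) in the crop. There was no contact on insertion, so I'll pull gently and watch for the ring's resistance.

```bash
python3 - <<'E'
from h import *
wait(.3)
r=ring(.58);b=np.array([r[0]+.004,.001,r[2]])
f0=get_contact_force();print(f0.round(2))
for k in range(1,11):
    movel(pole(hookat(b-[.004*k,0,0]),RHK)[0],rate=.03)
    f=(get_contact_force()-f0)@RL;print(4*k,f.round(2))
    if f[0]>1.5 and k>=4 : break
print(get_time())
E
```

```text
[ 0.3  -0.01 -1.31]
4 [ 0.23 -0.05 -0.02]
8 [-0.48  0.87 -0.18]
12 [ 0.06  0.04 -0.15]
16 [ 0.71 -0.32 -0.01]
20 [ 2.65 -1.52  0.05]
15.6917
```

Contact came 18 mm into the pull, as predicted for a hooked ring. Now pulling along the arc.

```bash
python3 - <<'E'
from h import *
off=np.array([-.0145,.001,0]);f0=np.array([.3,0,-1.31])
for t in(.5,.4,.3,.2,.12,.08):
    movel(pole(hookat(ring(t)+off),RHK)[0],rate=.06)
    print(t,((get_contact_force()-f0)@RL).round(2))
for k in range(1,16):
    x=.08-.015*k
    s=movel(pole(hookat(ring(x)+off),RHK)[0],rate=.04)
    f=(get_contact_force()-f0)@RL;print(round(x,3),f.round(2))
    if x<.0 and f[0]>17:break
wait(.3);print(get_time(),get_width(),((get_contact_force()-f0)@RL).round(2))
im,d=grab_frame("side");cv2.imwrite("pics/side5.png",im);np.save("side5.npy",d)
cv2.imwrite("pics/c5.png",cv2.resize(im[120:220,210:310],(600,600),interpolation=cv2.INTER_CUBIC))
A=toL(cloud("side",d))
m=(A[...,1]>-.11)&(A[...,1]<-.04)&(A[...,0]>-.12)&(A[...,0]<0)
for z0 in(.26,.29,.32,.35,.38):
    q=A[m&(abs(A[...,2]-z0)<.01)];print(z0,len(q),np.percentile(q[:,0],[10,50,90]).round(3))
E
```

```text
0.5 [0.02 0.04 0.4 ]
0.4 [-0.47 -0.33 -0.35]
0.3 [-0.59 -0.19 -0.3 ]
0.2 [-0.54  0.55 -0.33]
0.12 [0.31 0.51 0.55]
0.08 [ 1.02  0.15 -0.01]
0.065 [ 6.54 -0.08 -1.26]
0.05 [12.78 -0.57 -1.28]
0.035 [15.28 -0.95 -1.06]
0.02 [ 4.   -0.19 -0.83]
0.005 [ 4.32  0.11 -0.06]
-0.01 [10.06 -1.1   0.75]
-0.025 [17.76 -0.62 -0.87]
19.7417 0.017932556090185212 [17.72 -1.33 -0.87]
0.26 109 [-0.101 -0.098 -0.094]
0.29 123 [-0.101 -0.094 -0.09 ]
0.32 122 [-0.099 -0.094 -0.09 ]
0.35 106 [-0.1   -0.095 -0.09 ]
0.38 78 [-0.101 -0.098 -0.094]
```

View pics/c5.png

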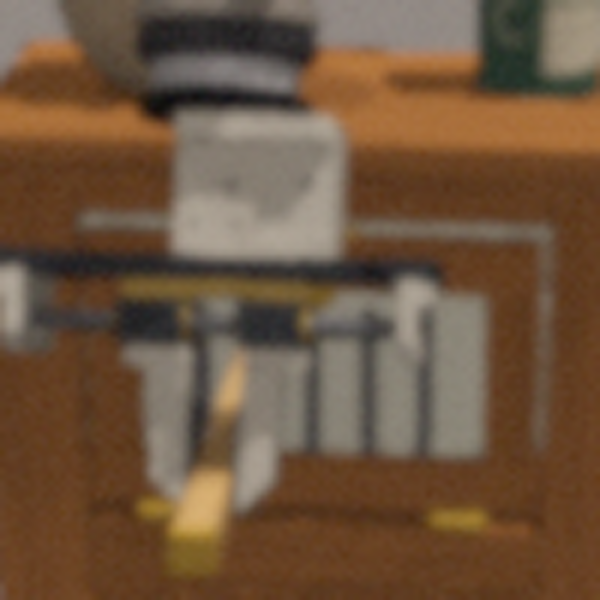

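Flap is flush (front at x about -0.095 over its whole height), and the catch snap showed in the force at 0.035→0.02. Next: unhook and return.

```bash
python3 - <<'E'
from h import *
from scipy.spatial.transform import Rotation as Ro
r=ring(0);f0=np.array([.3,0,-1.31])
movel(pole(hookat(r+[.003,.001,0]),RHK)[0],rate=.06);print(((get_contact_force()-f0)@RL).round(2))
print("out y",movel(pole(hookat(r+[.003,.05,0]),RHK)[0],rate=.06,f_stop=5),((get_contact_force()-f0)@RL).round(2))
E
```

```text
[ 0.25 -0.07 -0.31]
out y False [0.15 0.56 1.11]
```

```bash
python3 - <<'E'
from h import *
from scipy.spatial.transform import Rotation as Ro
r=ring(0)
movel(pole(hookat(r+[-.05,.05,0]),RHK)[0],rate=.12)
goto(*pole([-.37,0,.37],Ro.from_rotvec(Ro.from_matrix(RHK).as_rotvec()*.4).as_matrix()))
goto(*pole([-.36,0,.36]))
movel(pole(REST+.10*OUT)[0],rate=.2)
movel(pole(REST+.03*OUT)[0],rate=.12)
for n in("side","top"):
    im,d=grab_frame(n);cv2.imwrite(f"pics/{n}6.png",im)
a=cv2.imread("pics/side6.png")[150:270,200:320];b=cv2.imread("pics/top6.png")[150:270,200:320]
cv2.imwrite("pics/c6.png",cv2.resize(cv2.hconcat([a,b]),(800,400),interpolation=cv2.INTER_CUBIC))
for y in(-.13,.13):
    w=toW(REST+.03*OUT+[0,y-.009,0]);print(proj("side",w),proj("top",w))
print(get_width(),get_time())
E
```

```text
[302.9989589  238.15522235] [296.0932478  204.29529562]
[222.30348885 234.82361382] [217.27033188 231.67100561]
0.017546031545245325 24.8917
```

View pics/c6.png

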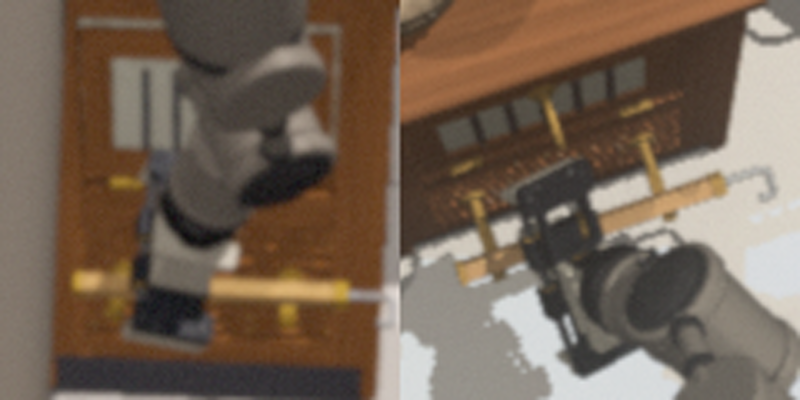

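The pole lies parallel above the cradles. In the side view its ends are at (223,234) and (304,238), matching the prediction to about 1 px. The ring shows shut in the top crop at (548,110). Lowering now.

```bash
python3 - <<'E'
from h import *
f0=get_contact_force()
s=movel(pole(REST)[0],rate=.04,f_stop=6);f=(get_contact_force()-f0)@RL
e=(toL(get_tcp_pos())-toL(pole(REST)[0]));print(s,f.round(2),"left OUT",(e@OUT).round(4),get_time())
if e@OUT<.006:
    movel(pole(REST+.004*OUT)[0],rate=.04)
    open_gripper();print(get_width(),(get_contact_force()@RL).round(2))
    im,d=grab_frame("side");cv2.imwrite("pics/side7.png",im);it,d=grab_frame("top");cv2.imwrite("pics/top7.png",it)
    movel(pole(REST+.004*OUT)[0]-RL@(AP*.05),rate=.06);print((get_contact_force()@RL).round(2))
    movel(pole(REST+.004*OUT)[0]-RL@(AP*.16),rate=.15)
    movel(pole([-.42,-.0,.38])[0],rate=.25)
    movej([-1.2,-.2,1.7,0,1.4,0])
    wait(.5)
    for n in("side","top"):
        im,d=grab_frame(n);cv2.imwrite(f"pics/{n}8.png",im);np.save(f"{n}8.npy",d)
    a=cv2.imread("pics/side8.png")[110:310,150:350];b=cv2.imread("pics/top8.png")[110:310,170:370]
    cv2.imwrite("pics/c8.png",cv2.resize(cv2.hconcat([a,b]),(800,400),interpolation=cv2.INTER_CUBIC))
    for y in(-.13,.13):
        w=toW(REST+[0,y-.009,0]);print(proj("side",w),proj("top",w))
    for n,f0 in(("side","S"),("top","W")):
        P=toL(cloud(n,np.load(f"{n}8.npy")));Q=toL(np.load(f0+".npy"))
        for X in(Q,P):
            m=(abs(X[...,0]+.16)<.03)&(abs(X[...,2]-.147)<.025)&(abs(X[...,1]+.03)<.03);p=X[m];print(n,len(p),np.median(p,0).round(4))
    print(get_time())
E
```

```text
True [-3.32 -0.28  6.08] left OUT 0.0001 25.625
0.09156900130309452 [-0.15 -0.7   0.67]
[-0.24 -0.04 -0.76]
[302.70231745 242.53137695] [293.88548743 201.34607725]
[223.49033971 239.21622192] [216.42415313 228.19939167]
side 30 [-0.1618 -0.0066  0.1491]
side 129 [-0.1621 -0.0297  0.1484]
top 131 [-0.1579 -0.0298  0.1507]
top 132 [-0.1582 -0.0299  0.1507]
32.3
```

View pics/c8.png

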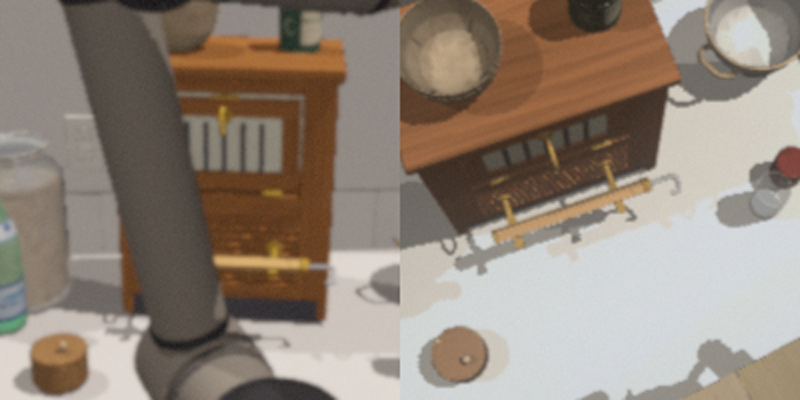

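The pole lies in both cradles, at top crop (495,237)–(650,187). Its points match the first picture to within 0.5 mm in both views. The flap is shut and the bystanders haven't moved.

```bash
python3 -c "
from bench import *
print(hand_in())"
```

```text
the job is handed in; nothing more can be done
None
```

The flap is pulled shut with the catch snapped, the pole is unhooked and back in both cradles, and the job is handed in after about 32 s of the 61 s allowed; no verdict was returned.

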